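# Take a sliding stop off its T-slot rail and put it away in the parts tray

### The job

The orange stop on the aluminium T-slot rail is no longer needed: slide it along the rail and out of the open end (the one with the yellow plate, not the end shut by the black block), lift it clear, and stand it upright in the middle of the green pad in the black parts tray. Set it down gently rather than dropping it, let go, and leave the other things in the tray where they are.

Things in the scene. Friction and masses are not known exactly. Their poses are not given: they have to be found in the camera images.
- rail: fixed aluminium T-slot profile, 200 long (its y axis), 52 wide (x), 26 high; origin at the centre of its underside. A slot 14 wide in its top, between lips 6 thick, opens into an inner channel 36 wide, from 10 to 20 above the underside, both along the whole length. End faces at y = +100 and -100: one shut by end_block, the other open, beside exit_plate.
- end_block: fixed black block with two bolt heads against the shut end of the rail: 56 wide, 40 along the rail, 36 high; origin at the centre of its underside, on the rail's axis 120 from the rail's centre. It is at either end of the rail.
- exit_plate: fixed yellow plate lying on the work surface just beyond the open end of the rail: 56 wide, 40 along the rail, 3 thick; origin at the centre of its underside, on the rail's axis 120 from the rail's centre.
- stop: loose 160 g stop (110 to 225 g), 72 high, captive in the rail's slot; origin at the centre of its foot's underside, z up, axes parallel to the rail's at the start. Steel foot 30 (x) by 40 (y) by 7 high, neck 10 by 36 from 7 to 15, dark plate 46 by 44 from 15 to 25, orange grip from 25 to 72. On the rail its origin is 11 above the rail's underside, with 2 of play sideways and upward. It slides freely.
- stop_grip (a point): middle of the stop's orange upright grip, 50 above the stop's origin; the grip is 24 (x) by 30 (y, along the rail) and 47 high. The foot has left the rail once the stop is 120 or more from the rail's centre; only then can it be lifted, and as nothing carries it there it must be held. It stands by itself on its foot.
- tray: fixed black open tray, 220 by 220 by 24 high, floor and walls 5 thick, two crossing 5 thick dividers make four compartments, each about 102 square; compartment centres lie 53 from the tray's centre in its x and in its y. Origin at the centre of its underside.
- pad: fixed green pad, 84 by 84 by 3 thick, on the floor of the one free compartment (any of the four); origin at the centre of its underside, its top 3 higher; its sides are parallel to the tray's.
- lens: loose silvery camera lens with dark glass on top, standing in another compartment, 44 across, 34 high, 110 g; bystander. Origin at the centre of its underside.
- bearing: loose steel bearing ring lying in another compartment, 52 across, 15 high, 120 g; bystander. Origin at the centre of its underside.
- part: loose white square part with a blue square on top, 46 by 46, 18 high, 50 g, in another compartment; bystander. Origin at the centre of its underside.
Not all that is in view belongs to the job. Several things have the shape of the rail; the one meant has the colours described above. Leave any purple look-alike of the stop alone.

How it is judged:
On the way, in this order (a step that is already met when the one before it is completed fails the run):
1. the stop has been slid along the slot to the open end: its origin more than 110 mm from the rail's centre along the rail, still in line with the slot and at its height (within 8 mm) ((y of stop in the frame of rail above 0.11 m or y of stop in the frame of rail below -0.11 m) and x of stop in the frame of rail between -0.008 and 0.008 m and z of stop in the frame of rail between 0.003 and 0.019 m).
2. the stop has been lifted off: its foot more than 40 mm above the work surface (z of stop in the frame of rail above 0.04 m), for 0.05 s.
At the end, for the whole second after the job is handed in: The stop stands upright (within 0.1 rad) on the green pad, its foot on the pad and its centre within 25 mm of the pad's centre, released and at rest; lens, bearing and part are within 20 mm of where they were (horizontal distance between stop and pad below 0.025 m and angle between stop's own z axis and vertical below 0.1 rad and z of stop in the frame of pad between 0 and 0.007 m and linear speed of stop below 0.02 m/s and contact force between the fingers and stop below 0.1 N and distance of each of lens, bearing, part from where it was at the start of the episode below 0.02 m); the robot touches nothing.
It fails at once if the stop is dropped: it moves faster than 0.5 m/s with no finger on it (linear speed of stop above 0.5 m/s and contact force between the fingers and stop below 0.05 N).
It fails at once if the lens, bearing or part is shifted by more than 20 mm or tipped over (distance of any of lens, bearing, part from where it was at the start of the episode above 0.02 m or angle between any of lens, bearing, part's own z axis and vertical above 0.5 rad).
It also fails if it takes over 42 s, if anything falls off the work surface, if the arm or the gripper's body presses on something with over 40 N, if the wrist force passes 120 N, or if a joint passes its speed limit or range.

### The arm

A 7-joint arm with a two-finger parallel gripper is mounted at the origin on the work surface. World frame = base frame: x ahead of the robot, y to its left, z up, the work surface at z = 0. Lengths are in m, angles in rad, forces in N, time in s.
With the tool pointing down it reaches from about 0.4 to 0.85 m from the base axis. Payload 10.4 kg.
Tool frame: the origin (TCP) lies at the very end of the fingers, on their centre line; the grasp point (between the pads) lies manip.hold_point_z behind it (manip.hold_point_z is the distance from the TCP to the grasp point, in m); z points along the fingers, x is the direction in which the jaws open and shut, and the axes are right-handed (so a half turn about z gives the same grasp; the last joint's range is limited). The gripper opens to 85 mm and grips with 20 to 120 N. Pads are 22 mm wide; open, the fingers measure 114 mm over their backs; the gripper's body (76 mm by 85 mm) begins 54 mm behind the grasp point. The pads swing forward as they close: fully open they stand 13 mm farther back than shut.
Start: joints at [1.096, 0.332, -0.065, 1.46, 0.022, 1.35, -0.088], TCP at [0.273, -0.562, 0.231] pointing down, gripper open.
Joint ranges: [-2.6, 2.6], [-0.5, 2.12], [-1.47, 1.34], [0.16, 2.42], [-1.27, 4.41], [0.06, 2.06], [-2.6, 2.6]. Speed limits (rad/s): [2.22, 2.22, 2.79, 2.79, 3.14, 3.14, 3.14].

### API

Orientations are given as a unit quaternion [x, y, z, w].
In Python, from workcell import readout, camera, camera_info, manip gives the robot as it stands.
- The arm moves only by the tool play_rows, never from a script. Its argument "rows" is a list of rows, each a list of 3 entries, a list of its own where there are three numbers: the shift along the world's x, y, z in mm, then the turn, a rotation vector about the world's x, y, z in degrees, then the finger opening in mm, from 0 to 85.4. In form: [[[tx, ty, tz], [rx, ry, rz], fingers], ...]. A call has 1 to 12 rows; each row shifts and turns the commanded pose from where the row before left it; what a row does not reach is not made up. A row lasts 1/8 s, in which the tool goes at most 62.5 mm and 10.7 degrees, less where a joint would pass 70% of its speed; a pose out of reach is approached as far as the arm can. A call with a gripper value outside its range is refused whole. The fingers move at their own pace and stop on an object; "force" is the grip in N (left out, the last holds). Time passes only in rows, so rows that do not move let the fingers close. It gives the time, the measured TCP pose, the force and the opening at its end, in the units of the state.
- readout.get_obs(): the state, without advancing time (a new reading comes with each control period).
- camera(name): name is "scene" or "top"; returns the picture (384x512x3 uint8, blue, green, red); there is no depth.
- camera_info(name): a dict with "fx", "fy", "cx", "cy" (pixels), "k1" (the pictures are not rectified: a ray, as slopes to the right and down, at radius r is drawn at 1 + k1 r^2 times it, then the intrinsics apply), "world_from_camera" (4x4, takes a point from camera to world coordinates). Camera axes: x right, y up, looking along -z (the intrinsics and any distortion apply to the point x, -y, -z); pixel columns grow to the right and rows downward; lengths in m; the calibration is good to about 2 mm. A picture is of the moment at which its call begins. camera_info takes no time and is no camera call.
- manip.hand_in(): hands the job in, once; it reports no verdict.
The state is a dict: "clock": time; "joint_pos": joint angles; "joint_velocities": joint speeds; "tau": joint torques, N m; "position": TCP position; "ee_rot": TCP orientation; "ft_force": force on the tool from outside, world axes, zero at the start; "torque": the same for the moment, N m; "grip_width": opening from 0.0 (shut) to 1.0 (fully open).
Only numpy, scipy, OpenCV 4.12 (cv2) and the standard library are available. Lean on these libraries where they do the work, as an engineer would, in place of code of your own. Each camera call takes 0.05 s, during which the arm holds its last target.

## Working session

There is one attempt and no reset: what is moved stays moved. The work goes in short steps, Python scripts to look and compute and a tool call to move; the robot and the scene stay as the last step left them, time stands still between calls to the robot, and variables do not carry over. Pictures are saved under pics/ and viewed, and the job is handed in when it is done.

Besides the shell and the picture viewer there is one more tool, called after "Call:" as name([rows], argument=value, ...), one row to a line, values as JSON. play_rows: Moves the arm, as the interface text tells. Its arguments: {"type":"object","properties":{"rows":{"type":"array"},"force":{"type":"number"}},"required":["rows"]}

```bash
mkdir -p pics; ls; python3 - <<'E'
from workcell import readout, camera, camera_info, manip
import cv2, numpy as np
for n in ("scene","top"):
    cv2.imwrite(f"pics/{n}0.png",camera(n))
    i=camera_info(n); print(n,{k:(np.round(v,4).tolist()) for k,v in i.items()})
print(readout.get_obs()); print(manip.hold_point_z, dir(manip))
E
```

```text
pics
scene {'fx': 448.3888, 'fy': 448.3888, 'cx': 256.5467, 'cy': 193.4141, 'k1': -0.1216, 'world_from_camera': [[0.4106, -0.7289, 0.5479, 1.0336], [0.9118, 0.33, -0.2442, -0.2026], [-0.0028, 0.5998, 0.8001, 0.907], [0.0, 0.0, 0.0, 1.0]]}
top {'fx': 388.3374, 'fy': 388.3374, 'cx': 248.328, 'cy': 188.2138, 'k1': 0.025, 'world_from_camera': [[0.0079, 0.9973, -0.0727, 0.3746], [-0.9999, 0.0074, -0.0079, 0.0609], [-0.0074, 0.0727, 0.9973, 0.9764], [0.0, 0.0, 0.0, 1.0]]}
{'clock': 0.1, 'joint_pos': array([ 1.09640529,  0.33280383, -0.06469302,  1.46084148,  0.02162156,
        1.34990481, -0.08849152]), 'joint_velocities': array([ 0.00103842, -0.00147265,  0.00073297, -0.00080731,  0.00058151,
       -0.0008638 , -0.00072551]), 'tau': array([ 1.68466169e-03, -6.26748562e+01,  4.92697454e-02, -3.92428994e+01,
        1.63947861e-02,  7.05008555e-03, -7.09324081e-05]), 'position': array([ 0.27270413, -0.56200094,  0.23060608]), 'ee_rot': array([ 8.47525794e-01, -5.30753833e-01, -5.54705287e-04, -3.00162067e-04]), 'ft_force': array([ 0.24087244,  0.61018295, -0.25172447]), 'torque': array([-0.02709313,  0.05606956, -0.00978174]), 'grip_width': 0.9992865059908889}
0.0187 ['MotionError', '__class__', '__delattr__', '__dict__', '__dir__', '__doc__', '__eq__', '__format__', '__ge__', '__getattribute__', '__getstate__', '__gt__', '__hash__', '__init__', '__init_subclass__', '__le__', '__lt__', '__module__', '__ne__', '__new__', '__reduce__', '__reduce_ex__', '__repr__', '__setattr__', '__sizeof__', '__str__', '__subclasshook__', '__weakref__', 'hand_in', 'hold_point_z']
```

View pics/scene0.png

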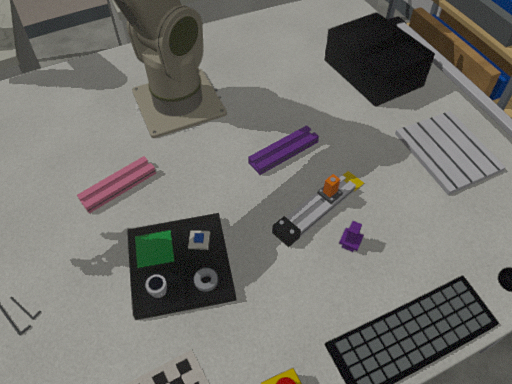

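View pics/top0.png

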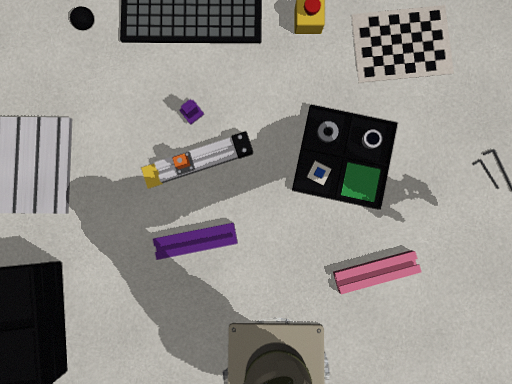

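```bash
python3 - <<'E'
import cv2
t=cv2.imread("pics/top0.png"); s=cv2.imread("pics/scene0.png")
cv2.imwrite("pics/t_rail.png",cv2.resize(t[120:200,130:265],None,fx=5.9,fy=5.9,interpolation=cv2.INTER_CUBIC))
cv2.imwrite("pics/t_tray.png",cv2.resize(t[95:215,285:405],None,fx=5,fy=5,interpolation=cv2.INTER_CUBIC))
cv2.imwrite("pics/s_rail.png",cv2.resize(s[160:260,260:380],None,fx=6,fy=6,interpolation=cv2.INTER_CUBIC))
E
```

```text
(no output)
```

View pics/t_rail.png

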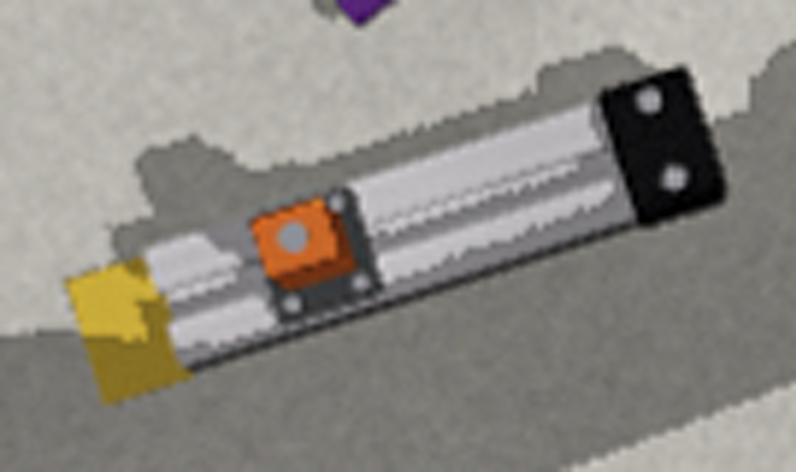

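View pics/t_tray.png

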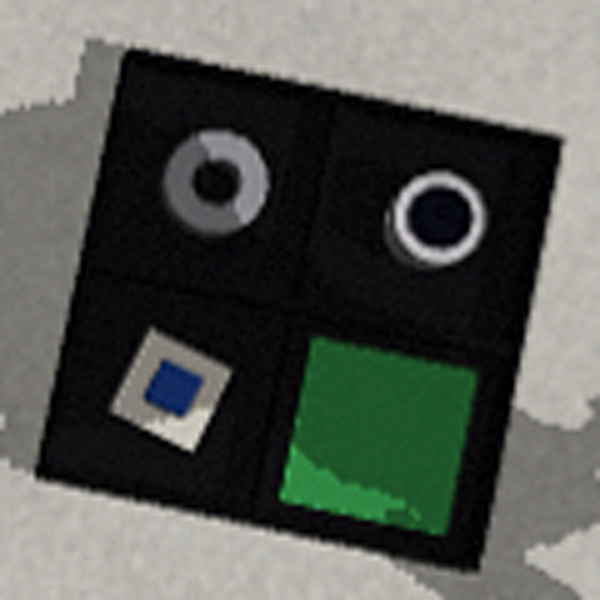

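View pics/s_rail.png

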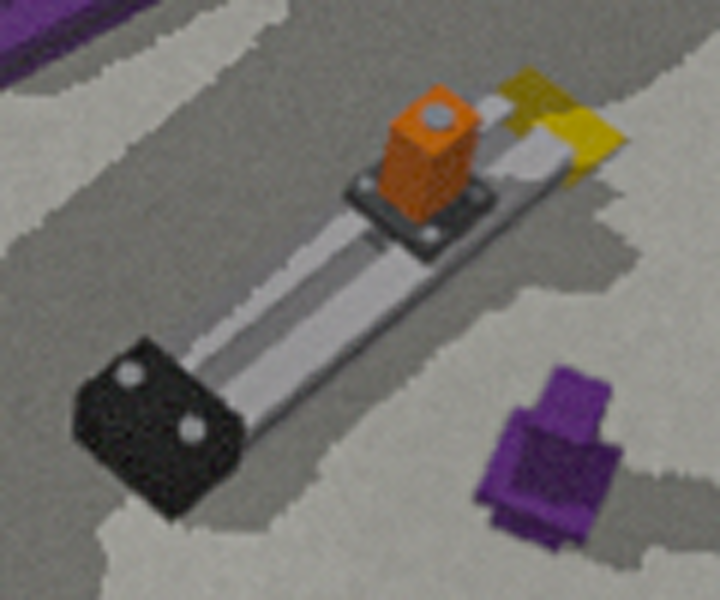

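```bash
cat > h.py <<'E'
import numpy as np, cv2
from workcell import readout, camera, camera_info, manip
def proj(n,P):
    i=camera_info(n); M=np.linalg.inv(np.array(i["world_from_camera"]))
    P=np.atleast_2d(P); c=P@M[:3,:3].T+M[:3,3]
    u=c[:,0]/-c[:,2]; v=-c[:,1]/-c[:,2]; f=1+i["k1"]*(u*u+v*v)
    return np.c_[i["fx"]*u*f+i["cx"], i["fy"]*v*f+i["cy"]]
def back(n,px,z):
    i=camera_info(n); W=np.array(i["world_from_camera"])
    K=np.array([[i["fx"],0,i["cx"]],[0,i["fy"],i["cy"]],[0,0,1.]])
    q=cv2.undistortPoints(np.array(px,float).reshape(-1,1,2),K,np.array([i["k1"],0,0,0.])).reshape(-1,2)
    d=np.c_[q[:,0],-q[:,1],-np.ones(len(q))]@W[:3,:3].T; o=W[:3,3]
    return o+d*((np.array(z)-o[2])/d[:,2])[:,None]
def un(pts,f,c0,r0): return (np.array(pts,float)+.5)/f-.5+[c0,r0]
E
python3 - <<'E'
from h import *
np.set_printoptions(suppress=True,precision=4)
T=lambda p:un(p,5.9,130,120); S=lambda p:un(p,6,260,160); R=lambda p:un(p,5,285,95)
b=back("top",T([(600,95),(687,68),(726,190),(640,224)]),[.036]*4); print("block top",b, b.mean(0))
b2=back("scene",S([(145,338),(243,420),(175,518-20),(75,410-15)]),[.036]*4); print("block scene",b2,b2.mean(0))
y=back("top",T([(68,283),(108,403),(190,377)]),[.003]*3); print("plate",y,(y[0]+y[2])/2)
y2=back("scene",S([(528,67),(627,140),(570,187)]),[.003]*3); print("plate s",y2,(y2[0]+y2[2])/2)
g=back("top",T([(293,237)]),[.083]);g2=back("scene",S([(437,117)]),[.083]);print("grip",g,g2)
p=back("top",R([(312,337),(478,371),(447,536),(280,500)]),[.008]*4);print("pad",p,p.mean(0))
print([np.linalg.norm(p[i]-p[(i+1)%4]) for i in range(4)])
t=back("top",R([(125,48),(565,138),(482,572),(37,478)]),[.024]*4);print("tray",t,t.mean(0),[np.linalg.norm(t[i]-t[(i+1)%4]) for i in range(4)])
E
```

```text
block top [[0.5719 0.1112 0.036 ]
 [0.5835 0.0752 0.036 ]
 [0.5324 0.0586 0.036 ]
 [0.518  0.0941 0.036 ]] [0.5515 0.0848 0.036 ]
block scene [[0.5235 0.0943 0.036 ]
 [0.5729 0.1117 0.036 ]
 [0.593  0.0725 0.036 ]
 [0.5361 0.0581 0.036 ]] [0.5563 0.0841 0.036 ]
plate [[0.4958 0.3396 0.003 ]
 [0.4445 0.3212 0.003 ]
 [0.4558 0.2865 0.003 ]] [0.4758 0.3131 0.003 ]
plate s [[0.4454 0.3222 0.003 ]
 [0.4982 0.3401 0.003 ]
 [0.5098 0.304  0.003 ]] [0.4776 0.3131 0.003 ]
grip [[0.5047 0.2288 0.083 ]] [[0.5047 0.2294 0.083 ]]
pad [[ 0.5128 -0.1779  0.008 ]
 [ 0.4962 -0.2601  0.008 ]
 [ 0.4136 -0.2435  0.008 ]
 [ 0.4309 -0.1612  0.008 ]] [ 0.4634 -0.2107  0.008 ]
[np.float64(0.08389397506886183), np.float64(0.08417091001968478), np.float64(0.08408452056555626), np.float64(0.08355436165914548)]
tray [[ 0.6549 -0.0825  0.024 ]
 [ 0.6103 -0.2992  0.024 ]
 [ 0.3956 -0.2551  0.024 ]
 [ 0.4399 -0.0388  0.024 ]] [ 0.5252 -0.1689  0.024 ] [np.float64(0.22126346445589187), np.float64(0.21919024232443673), np.float64(0.22083185958099194), np.float64(0.21944784317221575)]
```

The top view shows the block at about (242,145), the plate at (151,175), the stop at (181,161) and the pad at (361,182). Block to plate measures 0.240 m and the pad sides 84 mm, both as they should be. The two cameras agree on the stop to under 1 mm. It sits 31 mm from the rail's centre on the exit side, at (0.505, 0.229). Moving above it with the jaws along the rail.

Call:
play_rows([
  [[15,35,0],[0,0,-2],85],
  [[15,35,0],[0,0,-2],85],
  [[15,35,0],[0,0,-2],85],
  [[15,35,0],[0,0,-1.7],85],
  [[15,35,0],[0,0,0],85],
  [[15,35,0],[0,0,0],85],
  [[15,35,0],[0,0,0],85],
  [[15,35,0],[0,0,0],85],
  [[15,35,0],[0,0,0],85],
  [[15,35,0],[0,0,0],85],
  [[15,35,0],[0,0,0],85],
  [[15,35,0],[0,0,0],85],
], force=40)

```text
clock: 1.6
position: [0.453, -0.1411, 0.2311]
ee_rot: [0.81, -0.586, -0.0, 0.0]
ft_force: [1.3, 0.0, -0.4]
grip_width: 0.997
```

Call:
play_rows([
  [[5,37,-5],[0,0,0],85],
  [[5,37,-5],[0,0,0],85],
  [[5,37,-5],[0,0,0],85],
  [[5,37,-5],[0,0,0],85],
  [[5,37,-5],[0,0,0],85],
  [[5,37,-5],[0,0,0],85],
  [[5,37,-5],[0,0,0],85],
  [[5,37,-5],[0,0,0],85],
  [[5,37,-5],[0,0,0],85],
  [[5,37,-5],[0,0,0],85],
  [[0,0,0],[0,0,0],85],
  [[0,0,0],[0,0,0],85],
])

```text
clock: 3.1
position: [0.5028, 0.2271, 0.181]
ee_rot: [0.81, -0.587, -0.0, 0.0]
ft_force: [0.7, 0.5, -0.0]
grip_width: 0.997
```

Call:
play_rows([
  [[1,1,-20],[0,0,0],85],
  [[1,1,-25],[0,0,0],85],
  [[0,0,-25],[0,0,0],85],
  [[0,0,0],[0,0,0],85],
  [[0,0,0],[0,0,0],85],
])

```text
clock: 3.72
position: [0.5052, 0.2294, 0.1118]
ee_rot: [0.81, -0.587, 0.0, -0.0]
ft_force: [0.4, 0.1, -0.8]
grip_width: 0.994
```

```bash
python3 - <<'E'
from h import *
for n,(a,b,c,d) in (("scene",(100,260,240,400)),("top",(80,220,100,300))):
    im=camera(n); cv2.imwrite(f"pics/{n}1.png",cv2.resize(im[a:b,c:d],None,fx=3.7,fy=3.7,interpolation=cv2.INTER_CUBIC))
print(readout.get_obs()["position"])
E
```

```text
[0.50548703 0.22977032 0.1123249 ]
```

View pics/scene1.png

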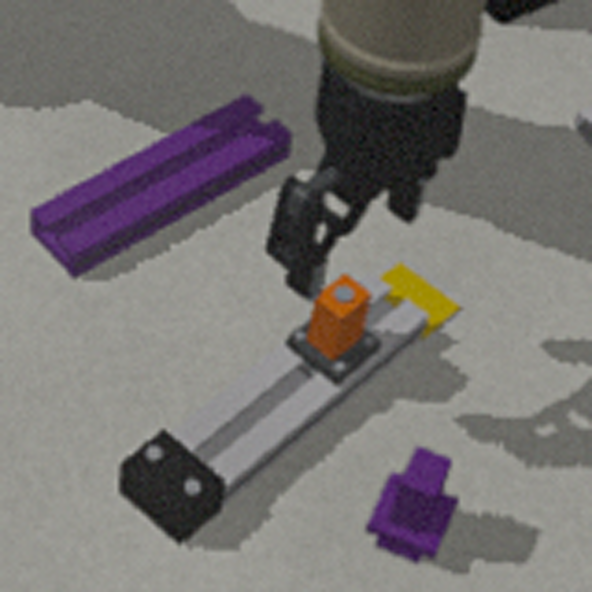

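View pics/top1.png

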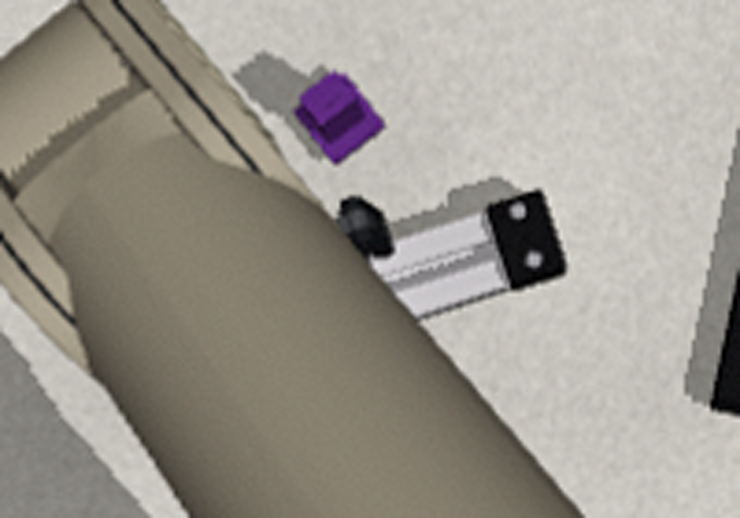

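The scene view shows the finger tips at about (310,297) and (405,215) in the crop, on either side of the grip along the rail at (343,290). Descending and closing.

Call:
play_rows([
  [[0,0,-20],[0,0,0],85],
  [[0,0,-20],[0,0,0],85],
  [[0,0,-15],[0,0,0],85],
  [[0,0,-11],[0,0,0],85],
  [[0,0,0],[0,0,0],85],
  [[0,0,0],[0,0,0],45],
  [[0,0,0],[0,0,0],25],
  [[0,0,0],[0,0,0],20],
  [[0,0,0],[0,0,0],20],
  [[0,0,0],[0,0,0],20],
  [[0,0,0],[0,0,0],20],
], force=40)

```text
clock: 5.2
position: [0.5052, 0.2297, 0.0458]
ee_rot: [0.81, -0.587, 0.0, -0.0]
ft_force: [-1.5, -1.7, 5.9]
grip_width: 0.349
```

Call:
play_rows([
  [[0,0,1],[0,0,0],20],
  [[-3,9.2,0],[0,0,0],20],
  [[-3,9.2,0],[0,0,0],20],
  [[-3,9.2,0],[0,0,0],20],
  [[-3,9.2,0],[0,0,0],20],
  [[-3,9.2,0],[0,0,0],20],
  [[0,0,0],[0,0,0],20],
])

```text
clock: 6.08
position: [0.4894, 0.2768, 0.0464]
ee_rot: [0.81, -0.586, -0.0, -0.0]
ft_force: [0.3, 0.5, -1.3]
grip_width: 0.347
```

Call:
play_rows([
  [[-3,9.2,0],[0,0,0],20],
  [[-3,9.2,0],[0,0,0],20],
  [[-3,9.2,0],[0,0,0],20],
  [[-3,9.2,0],[0,0,0],20],
  [[-3,9.2,0],[0,0,0],20],
  [[-1,3,0],[0,0,0],20],
  [[0,0,0],[0,0,0],20],
  [[0,0,0],[0,0,0],20],
])

```text
clock: 7.08
position: [0.4741, 0.3242, 0.0463]
ee_rot: [0.81, -0.587, 0.0, 0.0]
ft_force: [-0.1, 0.1, -0.7]
grip_width: 0.342
```

```bash
python3 - <<'E'
from h import *
n,(a,b,c,d)="scene",(100,260,240,400)
im=camera(n); cv2.imwrite(f"pics/{n}2.png",cv2.resize(im[a:b,c:d],None,fx=3.7,fy=3.7,interpolation=cv2.INTER_CUBIC))
p=readout.get_obs()["position"];u=np.array([-.3125,.95]);r=p[:2]-[.514,.199];print(p,r@u)
E
```

```text
[0.47409643 0.32422973 0.04626425] 0.13143810758827
```

View pics/scene2.png

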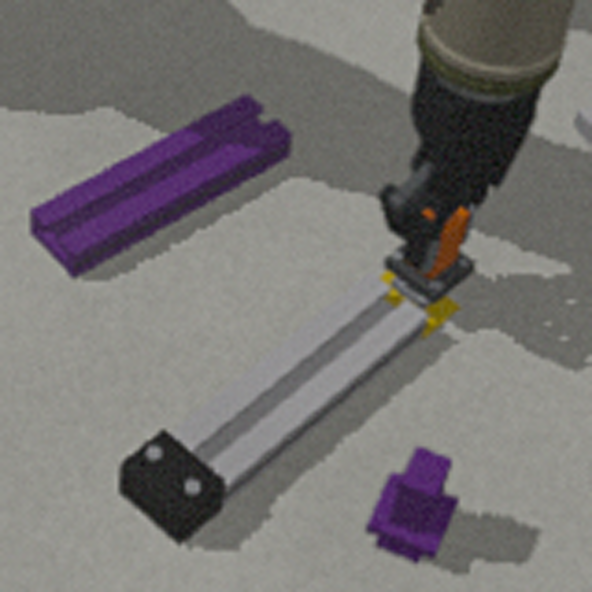

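The stop is out past the rail's end, with its plate at (430,275) in the crop over the yellow plate. It is about 131 mm from the rail's centre and held. Lifting.

Call:
play_rows([
  [[0,0,5],[0,0,0],20],
  [[0,0,8],[0,0,0],20],
  [[0,0,12],[0,0,0],20],
  [[0,0,20],[0,0,0],20],
  [[0,0,25],[0,0,0],20],
  [[0,0,25],[0,0,0],20],
  [[0,0,20],[0,0,0],20],
  [[0,0,10],[0,0,0],20],
  [[0,0,0],[0,0,0],20],
], force=40)

```text
clock: 8.25
position: [0.4741, 0.3248, 0.1718]
ee_rot: [0.81, -0.587, 0.0, -0.0]
ft_force: [-0.6, -0.1, -2.1]
grip_width: 0.346
```

```bash
python3 - <<'E'
from h import *
n,(a,b,c,d)="scene",(60,220,280,440)
im=camera(n); cv2.imwrite(f"pics/{n}3.png",cv2.resize(im[a:b,c:d],None,fx=3.7,fy=3.7,interpolation=cv2.INTER_CUBIC))
o=readout.get_obs();print(o["position"],o["ft_force"],o["grip_width"])
E
```

```text
[0.47378151 0.32452399 0.17099946] [-0.27829067 -0.81841848 -3.21601112] 0.3433479490986518
```

View pics/scene3.png

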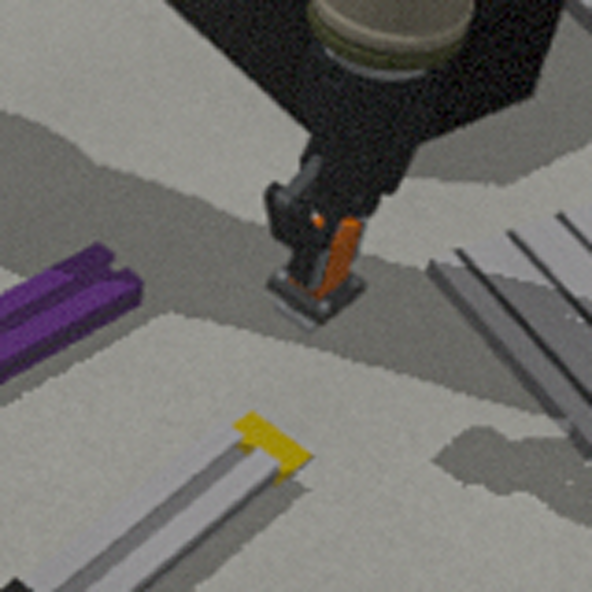

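Call:
play_rows([
  [[-1,-15,0],[0,0,0],20],
  [[-1,-30,0],[0,0,0],20],
  [[-1,-42,0],[0,0,0],20],
  [[-1,-42,0],[0,0,0],20],
  [[-1,-42,0],[0,0,0],20],
  [[-1,-42,0],[0,0,0],20],
  [[-1,-42,0],[0,0,0],20],
  [[-1,-42,0],[0,0,0],20],
  [[-1,-42,0],[0,0,0],20],
  [[-1,-42,0],[0,0,0],20],
  [[-1,-42,0],[0,0,0],20],
  [[0,-42,0],[0,0,0],20],
])

```text
clock: 9.8
position: [0.4616, -0.1423, 0.1707]
ee_rot: [0.81, -0.587, -0.0, 0.0]
ft_force: [0.9, -0.1, -2.1]
grip_width: 0.346
```

Call:
play_rows([
  [[0,-40,0],[0,0,0],20],
  [[0,-20,0],[0,0,0],20],
  [[0,-10,-10],[0,0,0],20],
  [[0,0,-20],[0,0,0],20],
  [[0,0,-20],[0,0,0],20],
  [[0,0,-10],[0,0,0],20],
  [[0,0,0],[0,0,0],20],
  [[0,0,0],[0,0,0],20],
])

```text
clock: 10.8
position: [0.4633, -0.2101, 0.1119]
ee_rot: [0.81, -0.586, 0.0, -0.0]
ft_force: [-0.4, 1.3, -3.5]
grip_width: 0.348
```

```bash
python3 - <<'E'
from h import *
n,(a,b,c,d)="scene",(180,330,90,250)
im=camera(n); cv2.imwrite(f"pics/{n}4.png",cv2.resize(im[a:b,c:d],None,fx=3.7,fy=3.7,interpolation=cv2.INTER_CUBIC))
o=readout.get_obs();print(o["position"],o["ft_force"],o["grip_width"])
E
```

```text
[ 0.4633821  -0.21027407  0.11206201] [-0.05078436  0.54809164 -2.50741941] 0.34538895648122814
```

View pics/scene4.png

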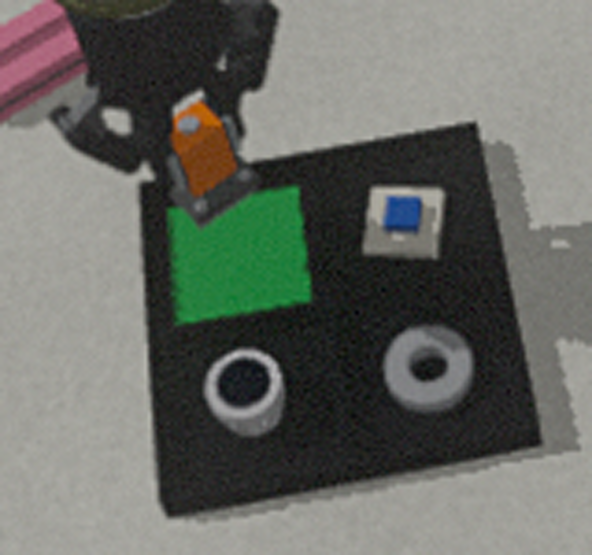

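```bash
python3 - <<'E'
from h import *
px=un([(189,125)],3.7,90,180)
for z in (.145,.149,.153): print(back("scene",px,[z]))
# lowest visible dark-plate corner (stop +x,+? corners at z 25 / 15)
u=np.array([-.3125,.95]);v=np.array([.95,.3125]);c=np.array([.4634,-.2103])
for z in (.145,.149,.153):
  print(z,[((proj("scene",np.r_[c+sx*v*.023+sy*u*.022,z-.072+.025])[0]-[90,180])*3.7).round() for sx,sy in((1,1),(1,-1),(-1,-1),(-1,1))])
E
```

```text
[[ 0.46001863 -0.21012123  0.145     ]]
[[ 0.46302966 -0.2100815   0.149     ]]
[[ 0.46604069 -0.21004177  0.153     ]]
0.145 [array([259., 177.]), array([197., 221.]), array([153., 170.]), array([215., 128.])]
0.149 [array([258., 173.]), array([195., 217.]), array([151., 167.]), array([213., 125.])]
0.153 [array([257., 169.]), array([194., 213.]), array([150., 163.]), array([212., 121.])]
```

The top disc at (189,125) projects to (0.463, -0.210) at the expected height of 0.149. The dark plate's corner at (200,220) agrees too, so the stop hangs upright over the pad's centre. Lowering it.

Call:
play_rows([
  [[0,0,-15],[0,0,0],20],
  [[0,0,-20],[0,0,0],20],
  [[0,0,-15],[0,0,0],20],
  [[0,0,-8],[0,0,0],20],
  [[0,0,-4],[0,0,0],20],
  [[0,0,-2],[0,0,0],20],
  [[0,0,0],[0,0,0],20],
  [[0,0,0],[0,0,0],20],
  [[0,0,0],[0,0,0],20],
])

```text
clock: 11.98
position: [0.463, -0.2104, 0.0476]
ee_rot: [0.81, -0.586, 0.0, -0.0]
ft_force: [0.7, 0.3, -2.2]
grip_width: 0.346
```

Call:
play_rows([
  [[0,0,-1],[0,0,0],20],
  [[0,0,-1],[0,0,0],20],
  [[0,0,-1],[0,0,0],20],
  [[0,0,0],[0,0,0],20],
  [[0,0,0],[0,0,0],20],
])

```text
clock: 12.6
position: [0.4629, -0.2103, 0.0443]
ee_rot: [0.81, -0.586, 0.0, -0.0]
ft_force: [0.1, -0.8, -0.8]
grip_width: 0.344
```

Call:
play_rows([
  [[0,0,-1],[0,0,0],20],
  [[0,0,-0.5],[0,0,0],20],
  [[0,0,0],[0,0,0],20],
  [[0,0,0],[0,0,0],20],
])

```text
clock: 13.1
position: [0.4629, -0.2103, 0.0428]
ee_rot: [0.81, -0.586, 0.0, 0.0]
ft_force: [0.2, 0.4, -1.7]
grip_width: 0.346
```

```bash
python3 - <<'E'
from h import *
n,(a,b,c,d)="scene",(180,330,90,250)
F=[]
for k in range(4):
    im=camera(n);o=readout.get_obs();F.append(o["ft_force"])
cv2.imwrite(f"pics/{n}5.png",cv2.resize(im[a:b,c:d],None,fx=3.7,fy=3.7,interpolation=cv2.INTER_CUBIC))
print(o["position"],np.mean(F,0),o["grip_width"])
E
```

```text
[ 0.46289883 -0.21030585  0.04284154] [-0.14909866  0.32998988 -1.68679829] 0.34771450692635536
```

View pics/scene5.png

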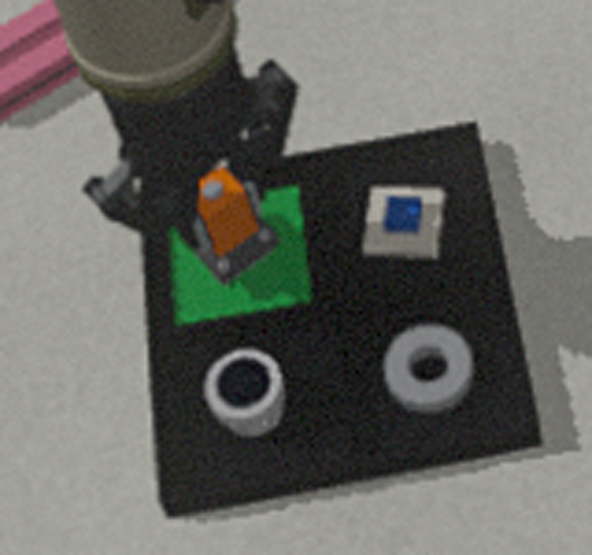

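Still hanging: the force reading is about the stop's weight. Going down in half millimetres.

Call:
play_rows([
  [[0,0,-0.5],[0,0,0],20],
  [[0,0,-0.5],[0,0,0],20],
  [[0,0,0],[0,0,0],20],
  [[0,0,0],[0,0,0],20],
])

```text
clock: 13.8
position: [0.463, -0.2103, 0.0427]
ee_rot: [0.81, -0.586, 0.0, 0.0]
ft_force: [-4.6, 1.9, 10.5]
grip_width: 0.348
```

```bash
python3 - <<'E'
from h import *
F=[]
for k in range(4):
    im=camera("scene");o=readout.get_obs();F.append(o["ft_force"])
print(o["position"],np.mean(F,0),np.array(F)[:,2])
E
```

```text
[ 0.46301208 -0.21031896  0.04270126] [-4.81676419  1.53973729 10.45784834] [10.49332188 10.99896778 10.66670402  9.6723997 ]
```

Contact at 10 N. Backing off slightly, then opening.

Call:
play_rows([
  [[0,0,0.6],[0,0,0],20],
  [[0,0,0],[0,0,0],31],
  [[0,0,0],[0,0,0],36],
  [[0,0,0],[0,0,0],45],
  [[0,0,0],[0,0,0],60],
  [[0,0,0],[0,0,0],75],
  [[0,0,0],[0,0,0],75],
  [[0,0,0],[0,0,0],75],
])

```text
clock: 15.0
position: [0.4629, -0.2103, 0.0424]
ee_rot: [0.81, -0.586, 0.0, 0.0]
ft_force: [0.2, 0.0, -0.6]
grip_width: 0.875
```

```bash
python3 - <<'E'
from h import *
n,(a,b,c,d)="scene",(180,330,90,250)
im=camera(n); cv2.imwrite(f"pics/{n}6.png",cv2.resize(im[a:b,c:d],None,fx=3.7,fy=3.7,interpolation=cv2.INTER_CUBIC))
o=readout.get_obs();print(o["position"],o["ft_force"],o["grip_width"])
E
```

```text
[ 0.46286825 -0.21031017  0.04242418] [-0.03919279  0.75645081 -1.0970817 ] 0.8768305393903295
```

View pics/scene6.png

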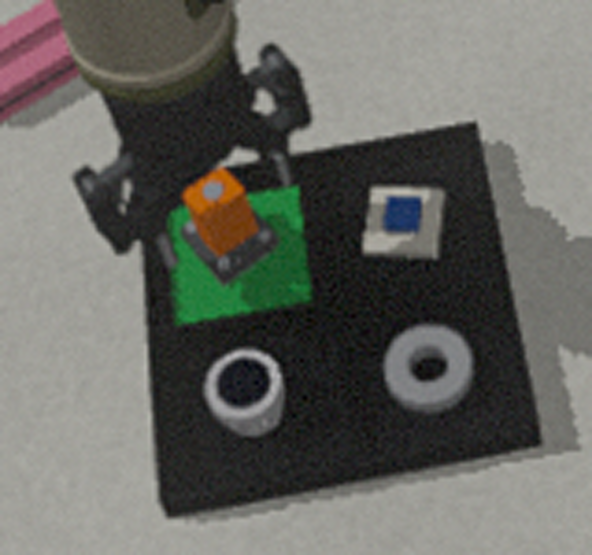

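The stop stands released, with its top disc at (213,189) and the fingers clear on both sides. Retreating upward.

Call:
play_rows([
  [[0,0,5],[0,0,0],80],
  [[0,0,15],[0,0,0],80],
  [[0,0,30],[0,0,0],80],
  [[0,0,35],[0,0,0],80],
  [[0,0,35],[0,0,0],80],
  [[0,-20,20],[0,0,0],80],
  [[0,-40,5],[0,0,0],80],
  [[-10,-40,0],[0,0,0],80],
  [[-10,-40,0],[0,0,0],80],
  [[-10,-40,0],[0,0,0],80],
  [[0,-20,0],[0,0,0],80],
  [[0,0,0],[0,0,0],80],
])

```text
clock: 16.55
position: [0.433, -0.4109, 0.1878]
ee_rot: [0.81, -0.587, 0.0, -0.0]
ft_force: [0.8, 0.4, -0.7]
grip_width: 0.939
```

```bash
python3 - <<'E'
from h import *
s=camera("scene");t=camera("top")
cv2.imwrite("pics/scene7.png",cv2.resize(s[180:330,90:250],None,fx=3.7,fy=3.7,interpolation=cv2.INTER_CUBIC))
cv2.imwrite("pics/top7.png",cv2.resize(t[95:215,285:405],None,fx=5,fy=5,interpolation=cv2.INTER_CUBIC))
o=readout.get_obs();print(o["clock"],o["position"],o["ft_force"])
c=np.array([.4634,-.2107])
for z in (.08,): print((proj("top",[*c,z])-[285,95]+.5)*5-.5,(proj("scene",[*c,z])-[90,180]+.5)*3.7-.5)
E
```

```text
16.65 [ 0.43389193 -0.40869834  0.18769838] [-0.04268544 -0.0409637  -0.27689809]
[[423.00513818 421.72452606]] [[212.7154721 191.6982558]]
```

View pics/scene7.png

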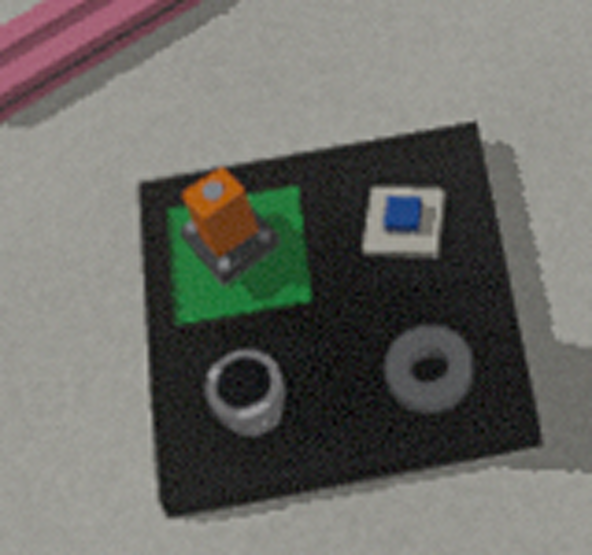

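View pics/top7.png

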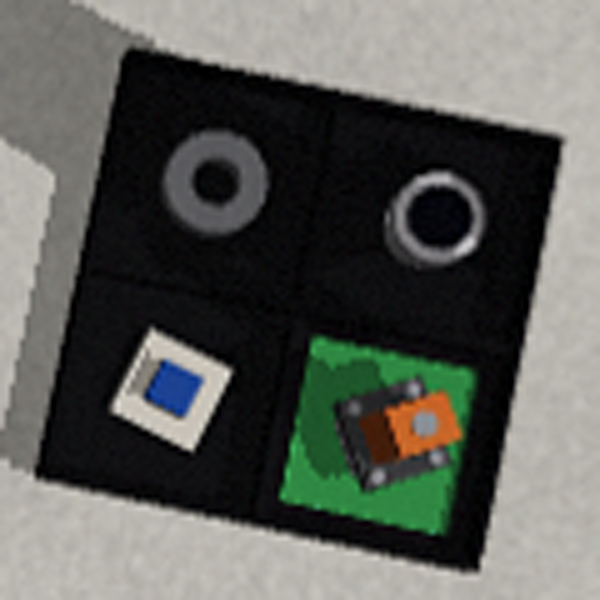

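The disc is at (425,423) in the top crop against (423,422) predicted, and at (213,189) in the scene crop against (213,192). The stop is therefore upright and within about 1 mm of the pad's centre. Lens, bearing and part are at their old pixels.

```bash
python3 -c "
from workcell import manip
print(manip.hand_in())"
```

```text
the job is handed in; nothing more can be done
None
```

I slid the stop out past the yellow plate, about 131 mm from the rail's centre. Then I lifted it clear, set it on the green pad, let go and moved the arm away. I handed the job in at about 16.7 s; hand-in gives no verdict.

- **Final position:** in the last pictures the stop stands upright, within about 1–2 mm of the pad's centre in both cameras. The predicted and seen positions of its top differ by under 1 pixel.
- **Bystanders:** the lens, bearing and part are at the same pixels as at the start.
- **Arm:** the gripper is open, well away from everything, with no contact force beyond sensor noise.
- **Set-down:** the foot touched the pad about 0.5–1 mm lower than I had calculated. The force reached about 10 N before I backed off 0.6 mm and opened the fingers.

No check failed or disagreed.

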